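# Set the preload thumbscrew of a positioning slide

### The job

Set the preload of the small positioning slide: turn its thumbscrew clockwise, seen from above, until it bottoms and is finger-tight without forcing it, then back it off a quarter of a turn and let go. Let only the screw move the drag ring under it, which stays behind at the place where the screw bottomed, and leave the other things where they stand.

Things in the scene. Friction and masses are not known exactly. Their poses are not given: they have to be found in the camera images.
- slide: Small positioning slide fixed to the worktop: dark steel base 90 x 150 x 14 mm (x, y, z), dovetail, aluminium carriage 84 x 96 mm with its flat top at 46 mm height; a round boss of radius 26 mm in the middle carries the drag ring and, on the same upright axis, the thumbscrew. Origin: centre of the underside, at worktop height, on the screw's axis; z up.
- thumbscrew: Dark steel thumbscrew on an upright axis; it turns without rising or sinking. Its grip is an upright flat bar 44 mm long (own x), 10 mm thick (own y), 87 to 115 mm over the worktop. Origin: on the axis, at worktop height; z up. Clockwise from above (yaw falling) tightens. It starts 0.9 to 2.3 rad before the bottom; nothing shows where the bottom is, it must be felt.
- screw_grip (a point): Point on the thumbscrew's axis in the middle of its bar, 101 mm high. Torque: free turning takes 0.03 to 0.04 N m; at the bottom it climbs about 1.2 N m per rad of turn. Bottomed and finger-tight: 0.12 N m or more kept for 0.2 s; 0.15 to 0.25 is good, above 0.4 it is overtightened. Standing still, screw friction can make the reading up to 0.06 N m lower than while turning.
- screw_mark (a point): Point on the end face of the bar at the thumbscrew's +x end, 22 mm from the axis, 101 mm high, over the arm whose pin pushes the drag ring. The screw stays where it is left, but springs back up to 0.2 rad if let go under load; it may be regripped as often as wished. Backwards it has at least 0.5 rad of room past the quarter turn.
- drag_ring: Flat steel ring on the boss, radius 30 mm, 55 to 61 mm high, with a nose to 44 mm radius along its own +x and a lug on top (to 68 mm). Origin: on the screw's axis at worktop height; z up. The screw's pin pushes it clockwise; then its x axis lies along the thumbscrew's x axis. It starts 0.3 to 0.7 rad before the bottom, at least 0.2 rad clockwise of the screw.
- ring_nose (a point): Tip of the drag ring's nose, 44 mm from the axis, 58 mm high. When the screw is backed off the ring stays behind at the bottom position (it turns by no more than 0.3 rad as the load goes), so the angle from nose to screw_mark about the axis is the angle backed off. The fingers must not touch the ring.
- vial_0: Bystander: loose small amber screw-cap vial with a black cap, 23 mm wide, 48 mm tall, near the slide. Origin: centre of the underside.
- vial_1: Bystander: loose small amber vial with a white cap, 23 mm wide, 48 mm tall, near the slide. Origin: centre of the underside.
- bung: Bystander: loose rubber bung, 35 mm wide, 28 mm tall, near the slide. Origin: centre of the underside.
- beaker: Bystander: loose glass beaker, 55 mm wide, 70 mm tall, near the slide. Origin: centre of the underside.

How it is judged:
By the outcome, as a careful person would: the job done as asked, in the order asked, and still so for the second after the job is handed in, with the robot touching nothing.
It also fails if it takes over 72 s, if anything falls off the work surface, if the arm or the gripper's body presses on something with over 40 N, if the wrist force passes 120 N, or if a joint passes its speed limit or range.

### The arm

A 7-joint arm with a two-finger parallel gripper is mounted at the origin on the work surface; the furniture and walls round the work are solid. World frame = base frame: x ahead of the robot, y to its left, z up, the work surface at z = 0. Lengths are in m, angles in rad, forces in N, time in s.
With the tool pointing down it reaches from about 0.425 to 0.8 m from the base axis. Payload 8.3 kg.
Tool frame: the origin (TCP) lies at the very end of the fingers, on their centre line; the grasp point (between the pads) lies 19 mm behind it (arm.hold_point_z is the distance from the TCP to the grasp point, in m); z points along the fingers, y is the line along which they close (so a half turn about z gives the same grasp; the last joint's range is limited). The gripper opens to 85 mm and grips with 20 to 120 N. Pads are 22 mm wide; open, the fingers measure 114 mm over their backs; the gripper's body (76 mm by 85 mm) begins 54 mm behind the grasp point. The pads swing forward as they close: fully open they stand 13 mm farther back than shut.
Start: joints at [1.249, 0.383, 0.016, 1.37, -0.006, 1.388, -0.046], TCP at [0.16, -0.604, 0.231] pointing down, gripper open.
Joint ranges: [-2.95, 2.95], [-0.25, 2.06], [-1.52, 1.56], [0.18, 2.33], [-1.44, 4.58], [0.02, 2.06], [-3.01, 3.01]. Speed limits (rad/s): [2.39, 2.39, 3.01, 3.01, 3.14, 3.14, 3.14].

### API

Orientations are given as a unit quaternion [x, y, z, w].
In Python, from plant import monitor, optics, arm gives the robot as it stands. The module is installed in compiled form; this text tells all that it offers.
- The arm moves only by the tool move_arm, never from a script. Its argument "series" is a list of rows, each a list of 4 numbers: the shift along the tool's x, y, z in mm, then the turn about the tool's z in degrees. In form: [[dx, dy, dz, yaw], ...]. A call has 1 to 5 rows; each row shifts and turns the commanded pose from where the row before left it, along the tool's axes as they then stand; what a row does not reach is not made up. A row lasts 1/10 s, in which the tool goes at most 50 mm and 8.59 degrees, less where a joint would pass 70% of its speed; a pose out of reach is approached as far as the arm can. A call is refused whole if a number of a shift passes 50 or a number of a turn 8.59, either way. A call with a gripper value outside its range is refused whole. "grip" is the finger opening in mm, from 0 to 85.4, set as the call begins (left out, the last holds). The fingers move at their own pace and stop on an object; "grip_force" is the grip in N (left out, the last holds). Time passes only in rows, so rows that do not move let the fingers close. It gives the time, the measured TCP pose, the force, the opening and the grip force at its end, in the units of the state.
- monitor.get_state(): the state, without advancing time (a new reading comes with each control period).
- optics.capture(name): name is "scene" or "side" or "wrist"; returns a dict with "frame" (384x512x3 uint8, blue, green, red), "range_z" (384x512 float32, m along the optical axis (not along the pixel's ray), 0 where there is no reading), "mtx" (3x3 intrinsics, pixels), "T" (4x4, takes a point from camera to world coordinates). Camera axes: x right, y up, looking along -z (the intrinsics and any distortion apply to the point x, -y, -z); pixel columns grow to the right and rows downward; lengths in m; the calibration is good to about 2 mm. A picture is of the moment at which its call begins.
- arm.finish_job(): hands the job in; it is judged then, once.
The state is a dict: "clock": time; "joint_pos": joint angles; "qd": joint speeds; "joint_efforts": joint torques, N m; "eef_pos": TCP position; "tool_rot": TCP orientation; "wrist_force": force on the tool from outside, world axes, zero at the start; "torque": the same for the moment, N m; "opening": finger opening in m; "finger_force": force on a finger pad.
Only numpy, scipy, OpenCV 4.12 (cv2) and the standard library are available. Lean on these libraries where they do the work, as an engineer would, in place of code of your own. Each camera call takes 0.05 s, during which the arm holds its last target. There are 200 camera calls.

## Working session

There is one attempt and no reset: what is moved stays moved. The work goes in short steps, Python scripts to look and compute and a tool call to move; the robot and the scene stay as the last step left them, time stands still between calls to the robot, and variables do not carry over. Pictures are saved under pics/ and viewed, at most 10 in all, crops included, and the job is handed in when it is done.

Besides the shell and the picture viewer there is one more tool, called after "Emit:" by a JSON object that holds its "fn" and its "kwargs", one argument or row to a line. move_arm: Moves the arm, as the interface text tells. Its arguments: {"type":"object","properties":{"series":{"type":"array","items":{"type":"array","items":{"type":"number"}}},"grip":{"type":"number"},"grip_force":{"type":"number"}},"required":["series"]}

```bash
mkdir -p pics
python3 - <<'E'
from plant import monitor, optics, arm
import cv2,numpy as np
s=monitor.get_state()
for k,v in s.items(): print(k,np.round(v,4))
a=[]
for n in("scene","side","wrist"):
    c=optics.capture(n); np.savez(""+n+".npz",**c); cv2.imwrite(f"pics/{n}0.png",c["frame"]); print(n,np.round(c["mtx"],1).tolist(),np.round(c["T"],3).tolist()); a.append(c["frame"])
z=np.zeros_like(a[0])
m=np.vstack([np.hstack(a[:2]),np.hstack([a[2],z])]); cv2.imwrite("pics/all0.png",cv2.resize(m,(800,600)))
E
```

```text
clock 0.0
joint_pos [ 1.2491  0.3842  0.0164  1.3712 -0.0063  1.3882 -0.0465]
qd [-0.      0.0008  0.0011  0.0002 -0.0008 -0.0016  0.0004]
joint_efforts [ 1.00000e-04 -6.27594e+01  8.44500e-01 -3.71823e+01  1.67000e-02
  1.41000e-02  0.00000e+00]
eef_pos [ 0.1598 -0.6037  0.2303]
tool_rot [ 9.916e-01  1.291e-01 -2.000e-04 -1.000e-03]
wrist_force [ 0.3454  0.7446 -0.4599]
torque [-0.0293 -0.0066 -0.0193]
finger_force 0.0
opening 0.0853
scene [[414.3, 0.0, 250.2], [0.0, 414.3, 188.9], [0.0, 0.0, 1.0]] [[-0.514, 0.361, -0.778, -0.053], [-0.858, -0.2, 0.474, 0.445], [0.015, 0.911, 0.413, 0.439], [0.0, 0.0, 0.0, 1.0]]
side [[463.5, 0.0, 248.3], [0.0, 463.5, 183.9], [0.0, 0.0, 1.0]] [[-0.958, 0.14, -0.249, 0.387], [-0.285, -0.401, 0.871, 0.763], [0.022, 0.905, 0.424, 0.436], [0.0, 0.0, 0.0, 1.0]]
wrist [[299.7, 0.0, 258.5], [0.0, 299.7, 186.1], [0.0, 0.0, 1.0]] [[0.256, 0.922, 0.29, 0.234], [-0.967, 0.245, 0.075, -0.585], [-0.002, -0.299, 0.954, 0.372], [0.0, 0.0, 0.0, 1.0]]
```

View pics/all0.png

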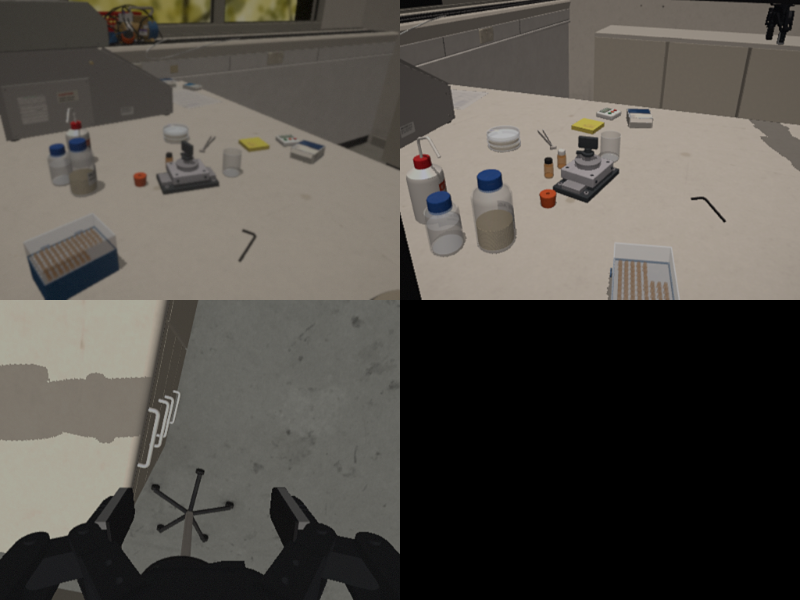

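The combined picture shows the slide at about (240,185) full-res in the scene view and about (238,215) in the side view. The vials and bung lie to its left and the beaker behind it to the right. I'll zoom in and measure.

```bash
cat > h.py <<'E'
import numpy as np,cv2
def load(n):
    return dict(np.load(f"{n}.npz"))
def pts(c):
    K,T,z=c["mtx"],c["T"],c["range_z"]
    v,u=np.mgrid[:z.shape[0],:z.shape[1]]
    p=np.stack([(u-K[0,2])/K[0,0]*z,-(v-K[1,2])/K[1,1]*z,-z],-1)
    return p@T[:3,:3].T+T[:3,3]
def proj(c,P):
    q=(np.atleast_2d(P)-c["T"][:3,3])@c["T"][:3,:3]
    return np.stack([c["mtx"][0,0]*q[:,0]/-q[:,2]+c["mtx"][0,2],c["mtx"][1,1]*-q[:,1]/-q[:,2]+c["mtx"][1,2]],-1)
def ray(c,uv,h):
    K=c["mtx"];d=c["T"][:3,:3]@np.array([(uv[0]-K[0,2])/K[0,0],-(uv[1]-K[1,2])/K[1,1],-1]);o=c["T"][:3,3]
    return o+d*(h-o[2])/d[2]
E
python3 - <<'E'
from h import *
o=[]
for n,(x,y) in dict(scene=(170,165),side=(170,160)).items():
    c=load(n); o.append(cv2.resize(c["frame"][y:y+100,x:x+160],None,fx=5,fy=3*5/5*1.0) if 0 else cv2.resize(c["frame"][y:y+95,x:x+160],(800,475))[:300*2])
    P=pts(c)
    sel=(P[...,2]>.085)&(P[...,2]<.12)&(c["range_z"]>0)
    v,u=np.nonzero(sel); ok=(u>170)&(u<300)&(v>150)&(v<260)
    q=P[v[ok],u[ok]]; print(n,ok.sum(),q.mean(0) if ok.any() else None, q.min(0),q.max(0))
m=np.vstack([cv2.resize(i,(500,297)) for i in o]);cv2.imwrite("pics/crop1.png",m)
E
```

```text
scene 240 [0.59363072 0.07644984 0.10185868] [0.57444842 0.06675981 0.08528067] [0.61936929 0.08193994 0.11468215]
side 428 [0.59690372 0.07706011 0.10319388] [0.5756307  0.0688664  0.08500221] [0.6205554  0.08248598 0.1170392 ]
```

View pics/crop1.png

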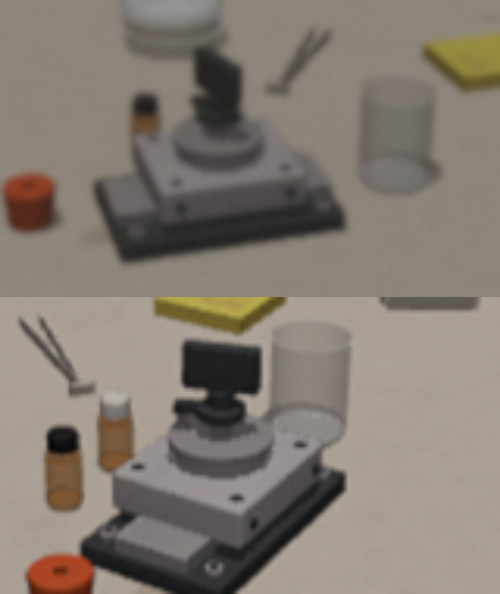

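The crops show the dark bar lying roughly along world x, and the arm with the pin on the left side in the side view, which is toward +x. The bar centre is near (0.597, 0.075). Everything close by is lower than 90 mm, so I'll carry the tool over there.

Emit:
{"fn": "move_arm", "kwargs": {
  "series": [
    [25,-23,0,0],
    [35,-32,0,0],
    [35,-32,0,0],
    [35,-32,0,0],
    [35,-32,0,0]
  ],
  "grip": 85
}}

```text
clock: 0.65
eef_pos: [0.2815, -0.4141, 0.2311]
tool_rot: [0.992, 0.129, -0.0, -0.0]
wrist_force: [0.9, 0.2, -0.7]
opening: 0.0849
finger_force: 0.0
```

Emit:
{"fn": "move_arm", "kwargs": {
  "series": [
    [35,-32,0,0],
    [35,-32,0,0],
    [35,-32,0,0],
    [35,-32,0,0],
    [35,-32,0,0]
  ]
}}

```text
clock: 1.15
eef_pos: [0.4096, -0.2147, 0.2313]
tool_rot: [0.992, 0.129, 0.0, 0.0]
wrist_force: [1.4, -1.7, -0.4]
opening: 0.0848
finger_force: 0.0
```

Emit:
{"fn": "move_arm", "kwargs": {
  "series": [
    [35,-32,0,0],
    [35,-32,0,0],
    [35,-32,0,0],
    [30,-27,0,0],
    [0,0,0,0]
  ]
}}

```text
clock: 1.65
eef_pos: [0.5099, -0.0563, 0.2312]
tool_rot: [0.991, 0.134, 0.001, -0.002]
wrist_force: [-0.0, 0.9, 1.1]
opening: 0.0849
finger_force: 0.0
```

Run:
```python
from h import *
from plant import monitor,optics
s=monitor.get_state()
for k in("clock","joint_pos","eef_pos","tool_rot","wrist_force","torque"): print(k,np.round(s[k],4))
c=optics.capture("wrist"); np.savez("wrist1.npz",**c)
cv2.imwrite("pics/wrist1.png",c["frame"])
P=pts(c); top=(P[...,2]>.109)&(P[...,2]<.12)&(np.hypot(P[...,0]-.597,P[...,1]-.075)<.05)
v,u=np.nonzero(top); print(len(u))
if len(u)>20:
    print(P[top].mean(0), cv2.minAreaRect((P[top][:,:2]*1000).astype(np.float32)))
```

```text
clock 1.65
joint_pos [ 0.5022  0.1763 -0.5115  1.6553  0.0853  1.3322 -1.3256]
eef_pos [ 0.5099 -0.0563  0.2312]
tool_rot [ 9.910e-01  1.336e-01  6.000e-04 -1.500e-03]
wrist_force [-0.0257  0.8873  1.1005]
torque [ 0.0156 -0.0404 -0.0301]
806
[0.59849554 0.07181232 0.11286549] ((597.9878540039062, 72.35195922851562), (43.71177291870117, 10.301054954528809), 4.881978988647461)
```

View pics/wrist1.png

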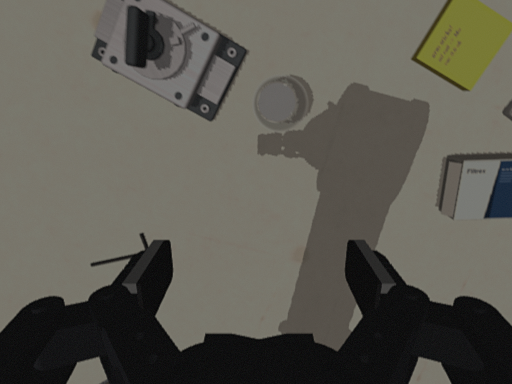

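The wrist view shows the bar at (140,38), upright in the picture, which is along world x. The depth data puts it at (0.598, 0.072) with yaw +4.9°. The beaker is at (283,100). Joint 7 is near the side of its range that tightening runs toward, so I'll turn the tool half round first.

Emit:
{"fn": "move_arm", "kwargs": {
  "series": [
    [0,0,0,-8.5],
    [0,0,0,-8.5],
    [0,0,0,-8.5],
    [0,0,0,-8.5],
    [0,0,0,-8.5]
  ]
}}

```text
clock: 2.2
eef_pos: [0.5074, -0.0647, 0.2311]
tool_rot: [0.877, 0.481, -0.0, 0.0]
wrist_force: [0.5, 0.9, 0.3]
opening: 0.0854
finger_force: 0.0
```

```bash
python3 -c "
from plant import monitor;s=monitor.get_state();print(s['joint_pos'],s['tool_rot'])"
```

```text
[ 0.57027952  0.18121662 -0.57368919  1.6560279   0.10139395  1.33479179
 -0.58615715] [ 8.76523943e-01  4.81358024e-01 -4.71876746e-04  8.27233427e-05]
```

As expected, negative yaw raises joint 7. I'll carry on.

Emit:
{"fn": "move_arm", "kwargs": {
  "series": [
    [0,0,0,-8.5],
    [0,0,0,-8.5],
    [0,0,0,-8.5],
    [0,0,0,-8.5],
    [0,0,0,-8.5]
  ]
}}

```text
clock: 2.7
eef_pos: [0.5074, -0.0647, 0.2311]
tool_rot: [0.642, 0.766, -0.001, -0.0]
wrist_force: [-0.3, 0.5, 0.3]
opening: 0.0852
finger_force: 0.0
```

Emit:
{"fn": "move_arm", "kwargs": {
  "series": [
    [0,0,0,-8.5],
    [0,0,0,-8.5],
    [0,0,0,-8.5],
    [0,0,0,-8.5],
    [0,0,0,-8.5]
  ]
}}

```text
clock: 3.2
eef_pos: [0.5074, -0.0647, 0.2311]
tool_rot: [0.321, 0.947, -0.0, -0.0]
wrist_force: [-0.2, 0.4, -0.1]
opening: 0.0848
finger_force: 0.0
```

Emit:
{"fn": "move_arm", "kwargs": {
  "series": [
    [0,0,0,-8.5],
    [0,0,0,-8.5],
    [0,0,0,-8.5],
    [0,0,0,-8.5],
    [0,0,0,-8.5]
  ]
}}

```text
clock: 3.7
eef_pos: [0.5074, -0.0647, 0.231]
tool_rot: [-0.044, 0.999, -0.0, -0.0]
wrist_force: [-0.0, 0.7, -0.1]
opening: 0.085
finger_force: 0.0
```

```bash
cat >> h.py <<'E'
def yaw(s):
    q=s["tool_rot"]; return np.degrees(2*np.arctan2(q[1],q[0]))
def delta(s,p):
    from scipy.spatial.transform import Rotation as R
    return R.from_quat(s["tool_rot"]).inv().apply(np.array(p)-s["eef_pos"])*1000
E
python3 -c "
from h import *
from plant import monitor;s=monitor.get_state();print(s['clock'],s['joint_pos'],yaw(s),s['eef_pos'],delta(s,[.598,.0723,.18]))"
```

```text
3.7 [ 0.77811085  0.22230705 -0.82518991  1.64831558  0.16781029  1.34509021
  1.58620131] 185.04715986782367 [ 0.50739918 -0.06474506  0.23103265] [-102.35223881  128.58219906   50.84117494]
```

Emit:
{"fn": "move_arm", "kwargs": {
  "series": [
    [-25,32,0,0],
    [-25,32,0,0],
    [-26,32,0,0],
    [-26,32,0,0],
    [0,0,0,0]
  ]
}}

```text
clock: 4.2
eef_pos: [0.5994, 0.0781, 0.2303]
tool_rot: [-0.045, 0.999, 0.002, -0.001]
wrist_force: [-1.0, 0.9, -0.2]
opening: 0.0852
finger_force: 0.0
```

```bash
cat > bar.py <<'E'
from h import *
from plant import monitor,optics
s=monitor.get_state()
print(s["clock"],np.round(s["joint_pos"],2),s["eef_pos"],yaw(s),s["torque"],s["wrist_force"])
for n in("wrist","side","scene"):
    c=optics.capture(n); np.savez(n+"2.npz",**c)
    P=pts(c); m=(P[...,2]>.109)&(P[...,2]<.119)&(np.hypot(P[...,0]-.598,P[...,1]-.072)<.04)&(c["range_z"]>0)
    print(n,m.sum(), cv2.minAreaRect((P[m][:,:2]*1000).astype(np.float32)) if m.sum()>10 else "")
    r=(P[...,2]>.0535)&(P[...,2]<.0645)&(np.hypot(P[...,0]-.598,P[...,1]-.072)<.05)&(c["range_z"]>0)
    q=P[r][:,:2]-[.598,.0723]; rr=np.hypot(*q.T); k=rr>.034
    if k.sum()>3: print(" nose?",k.sum(),rr.max(),np.degrees(np.arctan2(*q[k].mean(0)[::-1])))
E
python3 bar.py
python3 - <<'E'
from h import *
cv2.imwrite("pics/w2.png",load("wrist2")["frame"])
E
```

```text
4.2 [ 0.41  0.46 -0.84  1.4   0.34  1.43  1.24] [0.59936191 0.07808316 0.23028457] 185.17366898434452 [ 0.05394131  0.03494809 -0.04796877] [-1.02279278  0.91150355 -0.22235525]
wrist 506 ((598.5953979492188, 72.80972290039062), (44.045188903808594, 9.228927612304688), 5.14833927154541)
 nose? 39 0.0434109850385524 -47.77097385556557
side 139 ((597.5905151367188, 75.31768035888672), (43.71163558959961, 10.954934120178223), 7.589541912078857)
scene 74 ((596.9334106445312, 74.53068542480469), (43.68455123901367, 10.041215896606445), 3.905283212661743)
```

View pics/w2.png

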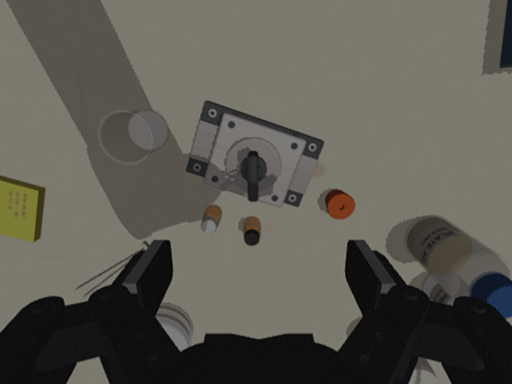

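The wrist view shows the bar at (253,177). The nose sits at −48° in the world frame, 53° clockwise of the mark end, and the vials, bung and beaker are clear of the fingers. I'll centre the tool and descend.

Emit:
{"fn": "move_arm", "kwargs": {
  "series": [
    [1.5,-5,25,0],
    [0,0,30,0],
    [0,0,30,0],
    [0,0,10,0],
    [0,0,0,0]
  ]
}}

```text
clock: 4.85
eef_pos: [0.5969, 0.0657, 0.1352]
tool_rot: [-0.041, 0.999, -0.001, -0.001]
wrist_force: [-0.3, 0.0, 0.1]
opening: 0.0853
finger_force: 0.0
```

```bash
python3 -c "
from h import *
from plant import monitor;s=monitor.get_state();print(s['clock'],s['joint_pos'],yaw(s),s['eef_pos'],delta(s,[.5983,.073,.091]),s['torque'])"
```

```text
4.85 [ 0.42365816  0.52088352 -0.80883934  1.54360822  0.38979615  1.24819569
  1.20786286] 184.68884728042042 [0.5969064  0.06565696 0.13524381] [-2.11154605  7.25094731 44.23055301] [ 0.03201301  0.0123282  -0.05367586]
```

Emit:
{"fn": "move_arm", "kwargs": {
  "series": [
    [0,0,0,0],
    [0,0,0,0]
  ]
}}

```text
clock: 5.05
eef_pos: [0.5989, 0.0679, 0.1383]
tool_rot: [-0.042, 0.999, 0.0, 0.001]
wrist_force: [0.4, -0.1, 0.9]
opening: 0.0851
finger_force: 0.0
```

```bash
cat > st.py <<'E'
from h import *
from plant import monitor
s=monitor.get_state();print(round(s['clock'],2),'j7',round(s['joint_pos'][6],3),'yaw',round(yaw(s),2),np.round(s['eef_pos'],4),'d',np.round(delta(s,[.5983,.073,.091]),1),'tq',np.round(s['torque'],3),'F',np.round(s['wrist_force'],2),s['opening'],s['finger_force'],'rot',np.round(s['tool_rot'],4))
E
python3 st.py
```

```text
5.05 j7 1.208 yaw 184.8 [0.5989 0.0679 0.1383] d [ 0.3  5.1 47.3] tq [0.051 0.017 0.017] F [ 0.41 -0.13  0.93] 0.08510705943368063 0.0 rot [-0.0418  0.9991  0.      0.0014]
```

Emit:
{"fn": "move_arm", "kwargs": {
  "series": [
    [0,5,10,0],
    [0,0,16,0],
    [0,0,13,0],
    [0,0,8,0],
    [0,0,0,0]
  ]
}}

```text
clock: 5.55
eef_pos: [0.5963, 0.0726, 0.0872]
tool_rot: [-0.042, 0.999, -0.0, -0.002]
wrist_force: [-0.3, -0.3, -0.1]
opening: 0.0848
finger_force: 0.0
```

Emit:
{"fn": "move_arm", "kwargs": {
  "series": [
    [0,0,0,0],
    [0,0,0,0]
  ]
}}

```text
clock: 5.75
eef_pos: [0.5978, 0.0731, 0.0899]
tool_rot: [-0.042, 0.999, 0.0, 0.0]
wrist_force: [0.3, 0.8, 1.3]
opening: 0.0851
finger_force: 0.0
```

```bash
python3 st.py; python3 st.py
```

```text
5.75 j7 1.172 yaw 184.83 [0.5978 0.0731 0.0899] d [-0.4 -0.2 -1.1] tq [0.016 0.008 0.022] F [0.29 0.84 1.31] 0.08507653617787964 0.0 rot [-4.210e-02  9.991e-01  1.000e-04  4.000e-04]
5.75 j7 1.172 yaw 184.83 [0.5978 0.0731 0.0899] d [-0.4 -0.2 -1.1] tq [0.016 0.008 0.022] F [0.29 0.84 1.31] 0.08507653617787964 0.0 rot [-4.210e-02  9.991e-01  1.000e-04  4.000e-04]
```

Emit:
{"fn": "move_arm", "kwargs": {
  "series": [
    [0,0,0,0],
    [0,0,0,0],
    [0,0,0,0],
    [0,0,0,0],
    [0,0,0,0]
  ],
  "grip": 4,
  "grip_force": 30
}}

```text
clock: 6.25
eef_pos: [0.5975, 0.073, 0.0894]
tool_rot: [-0.042, 0.999, 0.0, 0.0]
wrist_force: [0.1, 0.2, -0.2]
opening: 0.0124
finger_force: 0.0
```

Emit:
{"fn": "move_arm", "kwargs": {
  "series": [
    [0,0,0,0],
    [0,0,0,0],
    [0,0,0,0],
    [0,0,0,0]
  ]
}}

```text
clock: 6.65
eef_pos: [0.5975, 0.0734, 0.0895]
tool_rot: [-0.042, 0.999, 0.0, 0.0]
wrist_force: [-0.4, 1.9, 1.7]
opening: 0.0094
finger_force: 32.3
```

```bash
cat > tq.py <<'E'
import sys
from h import *
from plant import monitor,optics
T=[];F=[]
for i in range(int(sys.argv[1])):
    s=monitor.get_state(); T.append(s["torque"]);F.append(s["wrist_force"]); optics.capture("side")
T=np.array(T);print(np.round(T[:,2],3),"mean",np.round(T.mean(0),3),"sd",T[:,2].std().round(3),"F",np.round(np.mean(F,0),1))
E
python3 st.py; python3 tq.py 6
```

```text
6.65 j7 1.172 yaw 184.85 [0.5975 0.0734 0.0895] d [-0.8 -0.5 -1.5] tq [ 0.393  0.209 -0.004] F [-0.4   1.87  1.71] 0.009417761599756045 32.30607748031616 rot [-4.230e-02  9.991e-01  2.000e-04  1.000e-04]
[-0.004  0.034 -0.014 -0.031 -0.013 -0.005] mean [ 0.454  0.198 -0.005] sd 0.02 F [-0.9  2.3  2.1]
```

Gripped. The bottom should come after 70–93° of turn. I'll turn 60° freely and then feel for it.

Emit:
{"fn": "move_arm", "kwargs": {
  "series": [
    [0,0,0,4],
    [0,0,0,4],
    [0,0,0,4],
    [0,0,0,4],
    [0,0,0,4]
  ]
}}

```text
clock: 7.45
eef_pos: [0.5975, 0.0736, 0.0895]
tool_rot: [0.133, 0.991, 0.0, 0.0]
wrist_force: [-0.3, 3.5, 1.6]
opening: 0.0095
finger_force: 32.4
```

```bash
python3 st.py; python3 tq.py 4
```

```text
7.45 j7 0.852 yaw 164.7 [0.5975 0.0736 0.0895] d [-1.  -0.4 -1.5] tq [ 0.713  0.112 -0.043] F [-0.32  3.47  1.65] 0.009499355387091313 32.36546516418457 rot [1.331e-01 9.911e-01 4.000e-04 1.000e-04]
[-0.043 -0.03  -0.037 -0.001] mean [ 0.806  0.149 -0.028] sd 0.016 F [-0.6  4.   2.1]
```

Emit:
{"fn": "move_arm", "kwargs": {
  "series": [
    [0,0,0,4],
    [0,0,0,4],
    [0,0,0,4],
    [0,0,0,4],
    [0,0,0,4]
  ]
}}

```text
clock: 8.15
eef_pos: [0.5976, 0.0738, 0.0895]
tool_rot: [0.302, 0.953, 0.001, 0.0]
wrist_force: [-0.6, 5.1, 1.9]
opening: 0.0094
finger_force: 32.3
```

```bash
python3 st.py; python3 tq.py 3
```

```text
8.15 j7 0.535 yaw 144.82 [0.5976 0.0738 0.0895] d [-1.1 -0.2 -1.5] tq [1.013 0.006 0.082] F [-0.64  5.06  1.89] 0.009413476941383095 32.31112003326416 rot [3.022e-01 9.533e-01 6.000e-04 0.000e+00]
[ 0.082 -0.065 -0.003] mean [1.077 0.012 0.005] sd 0.06 F [-0.2  5.   1.6]
```

Emit:
{"fn": "move_arm", "kwargs": {
  "series": [
    [0,0,0,4],
    [0,0,0,4],
    [0,0,0,4],
    [0,0,0,4],
    [0,0,0,4]
  ]
}}

```text
clock: 8.8
eef_pos: [0.5977, 0.074, 0.0895]
tool_rot: [0.463, 0.887, 0.001, 0.0]
wrist_force: [1.5, 4.8, 1.5]
opening: 0.0092
finger_force: 32.2
```

```bash
python3 st.py; python3 tq.py 4
```

```text
8.8 j7 0.216 yaw 124.9 [0.5977 0.074  0.0895] d [-1.1 -0.1 -1.5] tq [ 1.25  -0.152  0.11 ] F [1.47 4.83 1.53] 0.00922957721075671 32.17824697494507 rot [4.625e-01 8.866e-01 8.000e-04 1.000e-04]
[ 0.11  -0.014  0.008 -0.078] mean [ 1.231 -0.152  0.006] sd 0.068 F [0.8 5.8 1.3]
```

Emit:
{"fn": "move_arm", "kwargs": {
  "series": [
    [0,0,0,3],
    [0,0,0,3],
    [0,0,0,0]
  ]
}}

```text
clock: 9.3
eef_pos: [0.5978, 0.0741, 0.0895]
tool_rot: [0.508, 0.861, 0.001, 0.0]
wrist_force: [2.0, 6.6, 0.5]
opening: 0.0095
finger_force: 32.1
```

```bash
python3 tq.py 5; python3 st.py
```

```text
[-0.023 -0.032  0.017 -0.004 -0.029] mean [ 1.272 -0.224 -0.014] sd 0.018 F [1.2 5.8 0.9]
9.55 j7 0.122 yaw 119.07 [0.5978 0.0741 0.0895] d [-1.2 -0.1 -1.5] tq [ 1.266 -0.186 -0.016] F [1.32 5.65 0.92] 0.00978076699668714 32.14920401573181 rot [5.070e-01 8.619e-01 8.000e-04 1.000e-04]
```

Emit:
{"fn": "move_arm", "kwargs": {
  "series": [
    [0,0,0,2],
    [0,0,0,2],
    [0,0,0,0]
  ]
}}

```text
clock: 9.85
eef_pos: [0.5978, 0.0741, 0.0895]
tool_rot: [0.537, 0.843, 0.001, 0.0]
wrist_force: [1.7, 6.6, 0.6]
opening: 0.0097
finger_force: 32.1
```

```bash
python3 tq.py 5; python3 st.py
```

```text
[-0.027 -0.006 -0.036  0.004  0.034] mean [ 1.297 -0.277 -0.006] sd 0.025 F [1.8 6.5 1. ]
10.1 j7 0.058 yaw 115.06 [0.5978 0.0741 0.0895] d [-1.2 -0.  -1.5] tq [ 1.247 -0.28  -0.064] F [1.45 5.85 0.79] 0.009417660801338235 32.11345553398132 rot [0.5368 0.8437 0.0009 0.    ]
```

Emit:
{"fn": "move_arm", "kwargs": {
  "series": [
    [0,0,0,2],
    [0,0,0,2],
    [0,0,0,0]
  ]
}}

```text
clock: 10.4
eef_pos: [0.5979, 0.0741, 0.0895]
tool_rot: [0.566, 0.824, 0.001, 0.0]
wrist_force: [2.4, 6.1, 0.6]
opening: 0.0093
finger_force: 32.1
```

```bash
python3 tq.py 5; python3 st.py
```

```text
[-0.025 -0.015 -0.008 -0.049 -0.026] mean [ 1.294 -0.322 -0.025] sd 0.014 F [2.2 6.1 0.3]
10.65 j7 -0.006 yaw 111.06 [0.5979 0.0741 0.0895] d [-1.2 -0.  -1.5] tq [ 1.273 -0.348  0.039] F [1.86 5.39 2.05] 0.00923953347097859 32.08687484264374 rot [0.5659 0.8244 0.0009 0.    ]
```

Emit:
{"fn": "move_arm", "kwargs": {
  "series": [
    [0,0,0,2],
    [0,0,0,2],
    [0,0,0,0]
  ]
}}

```text
clock: 10.95
eef_pos: [0.5979, 0.0742, 0.0895]
tool_rot: [0.595, 0.804, 0.001, 0.0]
wrist_force: [2.1, 5.4, 1.0]
opening: 0.0093
finger_force: 32.1
```

```bash
python3 tq.py 5
```

```text
[ 0.026 -0.005 -0.036 -0.033 -0.004] mean [ 1.317 -0.382 -0.01 ] sd 0.023 F [2.4 6.1 0.3]
```

Emit:
{"fn": "move_arm", "kwargs": {
  "series": [
    [0,0,0,2],
    [0,0,0,2],
    [0,0,0,0]
  ]
}}

```text
clock: 11.5
eef_pos: [0.598, 0.0741, 0.0895]
tool_rot: [0.623, 0.783, 0.001, 0.0]
wrist_force: [2.6, 5.7, 0.4]
opening: 0.009
finger_force: 32.0
```

```bash
python3 tq.py 5; python3 st.py
```

```text
[-0.02  -0.01   0.001 -0.012 -0.008] mean [ 1.334 -0.426 -0.01 ] sd 0.007 F [2.4 6.2 0.7]
11.75 j7 -0.135 yaw 103.07 [0.598  0.0741 0.0895] d [-1.2  0.1 -1.5] tq [ 1.303 -0.417  0.03 ] F [1.77 6.77 0.24] 0.009244433668331001 32.026816606521606 rot [0.6221 0.783  0.001  0.    ]
```

Emit:
{"fn": "move_arm", "kwargs": {
  "series": [
    [0,0,0,2],
    [0,0,0,2],
    [0,0,0,0]
  ]
}}

```text
clock: 12.05
eef_pos: [0.5981, 0.0742, 0.0895]
tool_rot: [0.649, 0.76, 0.001, 0.0]
wrist_force: [2.3, 5.9, -1.3]
opening: 0.0096
finger_force: 32.0
```

```bash
python3 tq.py 5; python3 st.py
```

```text
[0.059 0.069 0.035 0.083 0.023] mean [ 1.32  -0.545  0.054] sd 0.022 F [ 2.8  6.1 -0.8]
12.3 j7 -0.2 yaw 99.07 [0.5981 0.0741 0.0895] d [-1.2  0.  -1.5] tq [ 1.342 -0.505  0.059] F [3.03 6.23 0.45] 0.009607777785383525 31.98323965072632 rot [6.490e-01 7.608e-01 1.100e-03 1.000e-04]
```

The torque has begun to climb. I'll use smaller steps.

Emit:
{"fn": "move_arm", "kwargs": {
  "series": [
    [0,0,0,1],
    [0,0,0,1],
    [0,0,0,0]
  ]
}}

```text
clock: 12.6
eef_pos: [0.5981, 0.0742, 0.0895]
tool_rot: [0.662, 0.749, 0.001, 0.0]
wrist_force: [2.9, 5.2, -0.8]
opening: 0.0093
finger_force: 32.0
```

```bash
python3 tq.py 5
```

```text
[0.069 0.097 0.095 0.112 0.103] mean [ 1.317 -0.561  0.095] sd 0.015 F [ 3.2  5.9 -0.4]
```

Emit:
{"fn": "move_arm", "kwargs": {
  "series": [
    [0,0,0,1],
    [0,0,0,1],
    [0,0,0,0]
  ]
}}

```text
clock: 13.15
eef_pos: [0.5982, 0.0742, 0.0895]
tool_rot: [0.675, 0.738, 0.001, 0.0]
wrist_force: [3.6, 6.4, -1.6]
opening: 0.0096
finger_force: 32.0
```

```bash
python3 tq.py 6; python3 st.py
```

```text
[0.141 0.122 0.076 0.131 0.099 0.101] mean [ 1.344 -0.591  0.112] sd 0.022 F [ 3.2  6.3 -0.6]
13.45 j7 -0.264 yaw 95.08 [0.5982 0.0742 0.0895] d [-1.2  0.  -1.5] tq [ 1.324 -0.566  0.098] F [ 3.1   6.31 -1.08] 0.009500383617192089 31.959712207317352 rot [0.6751 0.7377 0.0011 0.    ]
```

Emit:
{"fn": "move_arm", "kwargs": {
  "series": [
    [0,0,0,1],
    [0,0,0,1],
    [0,0,0,1],
    [0,0,0,0]
  ]
}}

```text
clock: 13.85
eef_pos: [0.5983, 0.0742, 0.0895]
tool_rot: [0.694, 0.72, 0.001, 0.0]
wrist_force: [3.5, 5.4, -0.5]
opening: 0.0095
finger_force: 32.0
```

```bash
python3 tq.py 8; python3 st.py
```

```text
[0.205 0.156 0.187 0.204 0.15  0.162 0.194 0.114] mean [ 1.33  -0.664  0.171] sd 0.03 F [ 3.7  6.1 -0.6]
14.25 j7 -0.312 yaw 92.08 [0.5983 0.0741 0.0895] d [-1.1 -0.  -1.5] tq [ 1.349 -0.681  0.199] F [ 4.17  6.15 -1.  ] 0.009495015714336983 31.955173909664154 rot [6.942e-01 7.198e-01 1.200e-03 1.000e-04]
```

It is finger-tight: 0.17 to 0.18 N m held for more than 0.4 s. Now I'll back off 90°.

Emit:
{"fn": "move_arm", "kwargs": {
  "series": [
    [0,0,0,-2],
    [0,0,0,-4],
    [0,0,0,-5],
    [0,0,0,-5],
    [0,0,0,-5]
  ]
}}

```text
clock: 14.75
eef_pos: [0.5978, 0.0741, 0.0895]
tool_rot: [0.55, 0.835, 0.001, 0.0]
wrist_force: [1.7, 5.9, 0.2]
opening: 0.0096
finger_force: 32.1
```

Emit:
{"fn": "move_arm", "kwargs": {
  "series": [
    [0,0,0,-5],
    [0,0,0,-5],
    [0,0,0,-5],
    [0,0,0,-5],
    [0,0,0,-5]
  ]
}}

```text
clock: 15.25
eef_pos: [0.5976, 0.0739, 0.0895]
tool_rot: [0.356, 0.934, 0.001, 0.0]
wrist_force: [0.1, 4.5, 1.6]
opening: 0.0097
finger_force: 32.3
```

Emit:
{"fn": "move_arm", "kwargs": {
  "series": [
    [0,0,0,-5],
    [0,0,0,-5],
    [0,0,0,-5],
    [0,0,0,-5],
    [0,0,0,-5]
  ]
}}

```text
clock: 15.75
eef_pos: [0.5975, 0.0736, 0.0895]
tool_rot: [0.146, 0.989, 0.0, 0.0]
wrist_force: [0.4, 4.8, 2.4]
opening: 0.0095
finger_force: 32.4
```

Emit:
{"fn": "move_arm", "kwargs": {
  "series": [
    [0,0,0,-5],
    [0,0,0,-5],
    [0,0,0,-5],
    [0,0,0,-3],
    [0,0,0,-1]
  ]
}}

```text
clock: 16.25
eef_pos: [0.5975, 0.0733, 0.0895]
tool_rot: [-0.018, 1.0, 0.0, 0.0]
wrist_force: [-0.4, 3.4, 3.0]
opening: 0.0096
finger_force: 32.5
```

Emit:
{"fn": "move_arm", "kwargs": {
  "series": [
    [0,0,0,0],
    [0,0,0,0],
    [0,0,0,0]
  ]
}}

```text
clock: 16.55
eef_pos: [0.5975, 0.0733, 0.0895]
tool_rot: [-0.016, 1.0, 0.0, 0.0]
wrist_force: [-0.6, 4.3, 4.0]
opening: 0.0098
finger_force: 32.5
```

```bash
python3 st.py; python3 tq.py 3; python3 bar.py
python3 - <<'E'
from h import *
c=load("side2");i=cv2.resize(c["frame"][150:265,170:330],(800,575),interpolation=cv2.INTER_CUBIC);cv2.imwrite("pics/side2.png",i)
E
```

```text
16.55 j7 1.125 yaw 181.83 [0.5975 0.0733 0.0895] d [-0.8 -0.3 -1.5] tq [1.036 0.271 0.04 ] F [-0.62  4.28  4.04] 0.009768462257853616 32.54406809806824 rot [-1.590e-02  9.999e-01  2.000e-04  1.000e-04]
[0.04  0.045 0.004] mean [1.027 0.255 0.03 ] sd 0.018 F [-0.2  4.6  3.4]
16.7 [ 0.39  0.56 -0.78  1.59  0.42  1.16  1.12] [0.59745813 0.07335206 0.08946855] 181.83069581763203 [1.10123999 0.2707844  0.00831634] [-1.38370472  4.93214953  3.05409779]
wrist 2508 ((597.85986328125, 73.5106201171875), (35.937705993652344, 35.66543960571289), 44.86692428588867)
 nose? 117 0.0431348777418882 -75.40891770164868
side 148 ((596.328857421875, 74.61514282226562), (34.011417388916016, 32.5667724609375), 48.088233947753906)
scene 115 ((594.059326171875, 77.56382751464844), (34.13459777832031, 29.399410247802734), 44.177642822265625)
 nose? 8 0.042920721967999 -76.59400143558877
```

View pics/side2.png

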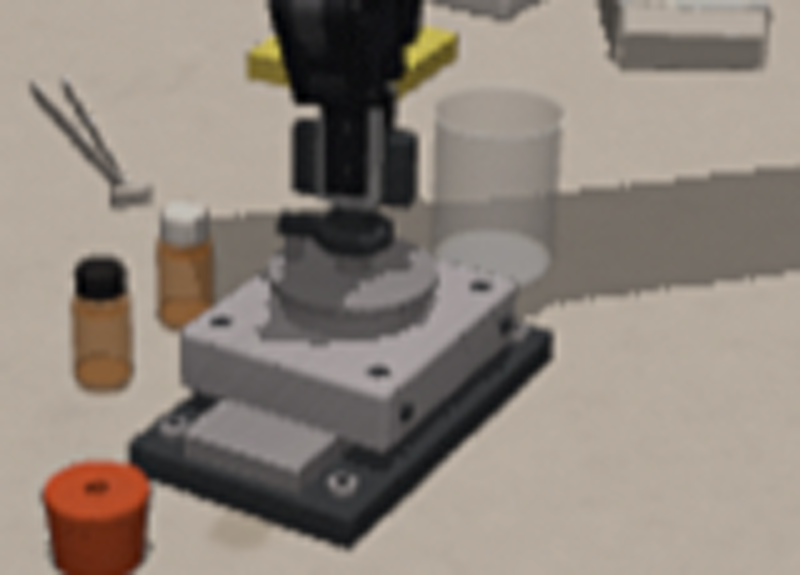

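The side view shows the fingers on the bar, clear of the ring and of the screw's arm at (320,225), with the bystanders where they were. The ring came back about 12° as the load went, so nose to mark is only about 78°. I'll add 12°, release, lift and measure.

Emit:
{"fn": "move_arm", "kwargs": {
  "series": [
    [0,0,0,-4],
    [0,0,0,-4],
    [0,0,0,-4],
    [0,0,0,0],
    [0,0,0,0]
  ]
}}

```text
clock: 17.35
eef_pos: [0.5975, 0.0731, 0.0895]
tool_rot: [-0.12, 0.993, 0.0, 0.0]
wrist_force: [-1.5, 5.0, 4.0]
opening: 0.0094
finger_force: 32.7
```

Emit:
{"fn": "move_arm", "kwargs": {
  "series": [
    [0,0,0,0],
    [0,0,0,0],
    [0,0,0,0],
    [0,0,0,0],
    [0,0,0,0]
  ],
  "grip": 85
}}

```text
clock: 17.85
eef_pos: [0.5974, 0.0726, 0.0892]
tool_rot: [-0.12, 0.993, -0.0, -0.0]
wrist_force: [0.0, 0.2, 0.8]
opening: 0.0805
finger_force: 0.0
```

Emit:
{"fn": "move_arm", "kwargs": {
  "series": [
    [0,0,0,0],
    [0,0,0,0],
    [0,0,-10,0],
    [0,0,-20,0],
    [0,0,-30,0]
  ]
}}

```text
clock: 18.35
eef_pos: [0.5965, 0.0728, 0.1493]
tool_rot: [-0.12, 0.993, 0.0, -0.001]
wrist_force: [0.9, 0.1, -0.2]
opening: 0.0849
finger_force: 0.0
```

Emit:
{"fn": "move_arm", "kwargs": {
  "series": [
    [0,0,-30,0],
    [0,0,-30,0],
    [0,0,-15,0],
    [0,0,0,0],
    [0,0,0,0]
  ]
}}

```text
clock: 18.85
eef_pos: [0.5972, 0.0728, 0.2236]
tool_rot: [-0.12, 0.993, -0.0, -0.0]
wrist_force: [0.8, -1.0, -0.1]
opening: 0.0852
finger_force: 0.0
```

```bash
python3 bar.py
python3 - <<'E'
from h import *
c=load("wrist2"); P=pts(c)
a=np.array([.5984,.073])
q=P[...,:2]-a; r=np.hypot(q[...,0],q[...,1])
m=(P[...,2]>.054)&(P[...,2]<.064)&(r>.033)&(r<.047)
an=np.degrees(np.arctan2(q[...,1],q[...,0]))
for lo,hi in((.033,.036),(.036,.04),(.04,.046)):
    k=m&(r>=lo)&(r<hi); print(lo,k.sum(),np.round([an[k].min(),np.median(an[k]),an[k].mean(),an[k].max()],1))
u,v=proj(c,[.598,.073,.08])[0].astype(int)
x0,y0=max(u-40,0),max(v-30,0)
i=c["frame"][y0:y0+60,x0:x0+80]; print(x0,y0)
cv2.imwrite("pics/w3.png",cv2.resize(i,(800,600),interpolation=cv2.INTER_CUBIC))
E
```

```text
18.85 [ 0.44  0.47 -0.87  1.42  0.36  1.42  1.38] [0.59719379 0.07280133 0.22358046] 193.82836258253116 [-0.01169164  0.01963432 -0.03780717] [ 0.81259202 -0.98047936 -0.08995225]
wrist 515 ((598.2262573242188, 73.01736450195312), (43.286468505859375, 9.009456634521484), 13.857293128967285)
 nose? 42 0.04286264505716347 -74.38819970158015
side 141 ((597.9072265625, 75.52168273925781), (43.31549835205078, 10.656410217285156), 12.029799461364746)
scene 74 ((597.0512084960938, 73.91104125976562), (43.47197723388672, 11.146923065185547), 15.623703002929688)
 nose? 9 0.04318436400107625 -75.1061806157884
0.033 15 [-79.3 -75.5 -75.3 -71.5]
0.036 19 [-78.8 -75.5 -75.5 -72. ]
0.04 16 [-78.6 -75.3 -75.2 -72.1]
218 144
```

View pics/w3.png

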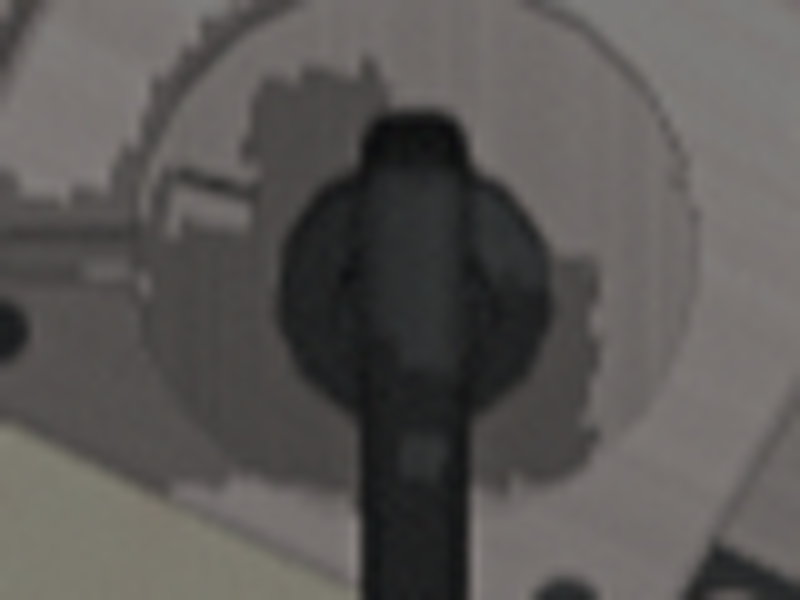

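The crop shows the bar upright in the picture and the nose square to it on the left at about (70,255). Nose −75.4°, mark +13.9°: 89.2° backed off. Handing in.

```bash
python3 -c "
from plant import arm
print(arm.finish_job())"
```

```text
the job is handed in; nothing more can be done
None
```

The screw was tightened until it read about 0.17 N m at rest, then backed off to a measured 89° from the drag ring's nose and let go; the fingers stayed clear of the ring and the bystanders, and the job is handed in (no verdict was returned).

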